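Load forearm shells on the finishing jig

ROBOT

A 6-joint arm with a two-finger parallel gripper is mounted at the origin on the work surface. World frame = base frame: x ahead of the robot, y to its left, z up, the work surface at z = 0. Lengths are in mm, angles in rad, forces in N, time in s.
With the tool pointing down it reaches from about 350 to 875 mm from the base axis. Payload 4.2 kg.
Tool frame: the origin (TCP) lies at the very end of the fingers, on their centre line; the grasp point (between the pads) lies 19 mm behind it; z points along the fingers, y is the line along which they close (so a half turn about z gives the same grasp; the last joint's range is limited). The gripper opens to 85 mm and grips with 20 to 120 N. Pads are 22 mm wide; open, the fingers measure 114 mm over their backs; the gripper's body (76 mm by 85 mm) begins 54 mm behind the grasp point. The pads swing forward as they close: fully open they stand 13 mm farther back than shut.
Start: joints at [1.454, 0.385, 0.008, 0, -1.194, -0.259], TCP at [229.352, 581.375, 231.312] pointing down, gripper open.
Joint ranges: [-3.14, 3.14], [-1.21, 2.06], [-1.07, 1.41], [-3.16, 2.05], [-2.99, -0.16], [-3.1, 3.1]. Speed limits (rad/s): [2.79, 2.79, 3.14, 3.14, 3.14, 3.14].

INTERFACE

Orientations are given as a unit quaternion [x, y, z, w].
In Python, from bench import read_state, get_image, get_calibration, job_done gives the robot as it stands.
- The arm moves only by the shell command python3 -m creep 'ROWS'. ROWS is a JSON object of lists of equal length, an entry for each row: "translation": the shift along the world's x, y, z in cm, a list of three; "delta_rot": the turn, a rotation vector about the world's x, y, z in degrees, a list of three; "hand": the finger opening in cm, from 0 to 8.54. A call has 1 to 8 rows; each row is the pose to reach, as a shift and turn from the pose commanded when the call began; what a row does not reach only later rows make up. A row lasts 1/8 s, in which the tool goes at most 62.5 mm and 10.7 degrees, less where a joint would pass 70% of its speed; a pose out of reach is approached as far as the arm can. A call with a gripper value outside its range is refused whole. The fingers move at their own pace and stop on an object; the grip force is fixed at half the most. Time passes only in rows, so rows that repeat a pose let the fingers close. It gives the time, the measured TCP pose, the force, the opening and the grip force at its end, in the units of the state.
- read_state(): the state, without advancing time (a new reading comes with each control period).
- get_image(name): name is "scene" or "top" or "wrist"; returns (picture, depth): 400x640x3 uint8, red, green, blue; 400x640 float32, mm along the optical axis (not along the pixel's ray), 0 where there is no reading.
- get_calibration(name): a dict with "intrinsics" (3x3 intrinsics, pixels), "xyz" and "attitude" of the camera in the world. Camera axes: x right, y down, z forward; pixel columns grow to the right and rows downward; lengths in mm; the calibration is good to about 2 mm. The wrist camera is an equidistant fisheye: a pixel r from the principal point sees the ray r / f radians off the axis. A picture is of the moment at which its call begins: read the wrist's pose just before it. get_calibration takes no time and is no camera call; for the wrist camera it gives the pose at the moment of the call.
- job_done(): hands the job in; it is judged then, once.
The state is a dict: "clock": time; "joints": joint angles; "joint_vel": joint speeds; "joint_efforts": joint torques, N m; "position": TCP position; "ee_rot": TCP orientation; "contact_force": force on the tool from outside, world axes, zero at the start; "wrist_torque": the same for the moment, N m; "gripper_width": finger opening in mm; "grasp_force": force on a finger pad.
Only numpy, scipy, OpenCV 4.12 (cv2) and the standard library are available. Lean on these libraries where they do the work, as an engineer would, in place of code of your own. Each camera call takes 0.05 s, during which the arm holds its last target. There are 200 camera calls.

TASK

Get the mannequin finishing jig ready: swing the red clamp lever fully open, slide the three-spigot carriage until its red centre line is level with the red pointer, and swing the lever fully back to clamp it there. Then push every white forearm shell on the bench fully down onto a spigot of its own, flush on the carriage, and only once all are on swing the yellow lamp over the middle spigot and leave it there. Do not shift the paint tin, the jar or the sanding block.

Things in the scene. Friction and masses are not known exactly. Their poses are not given: they have to be found in the camera images.
- jig: fixed grey base plate, 12 mm thick, with an aluminium rail; origin on the bench under the rail, x across the rail away from the robot, y along the rail. The carriage slides along y; the lamp post (22 mm in diameter, 240 mm tall) stands at x = 220, y = 0 mm.
- carriage (a joint): position of the carriage along the jig's y (m), range -0.155 to 0.06. The carriage is an aluminium plate 100 x 320 mm, its top 46 mm above the bench, with three blue spigots 84 mm apart along y. Slides with about 6 N when unclamped, braked when clamped.
- carriage_grip (a point): centre of the top of the black upright post on the carriage, 24 mm in diameter, 62 mm tall above the carriage plate, 145 mm to the jig's -y side of the middle spigot: grip it to slide the carriage.
- carriage_index (a point): far (+x) edge of the carriage plate at the red centre line, on the plate's top. It is level with the pointer when its y in the mark's frame is 0.
- spigot0 (a point): centre of the foot of blue spigot 0 (-y end) on the top of the carriage plate; the spigot is 40 mm in diameter and 52 mm tall, its top 12 mm coned to 28 mm. z up; axes as the jig's.
- spigot1 (a point): centre of the foot of blue spigot 1 (middle) on the top of the carriage plate; the spigot is 40 mm in diameter and 52 mm tall, its top 12 mm coned to 28 mm. z up; axes as the jig's.
- spigot2 (a point): centre of the foot of blue spigot 2 (+y end) on the top of the carriage plate; the spigot is 40 mm in diameter and 52 mm tall, its top 12 mm coned to 28 mm. z up; axes as the jig's.
- mark: small red pointer block 26 mm wide, fixed on the base plate on the far side of the carriage; origin at its underside, axes as the jig's (y along the rail).
- lever (a joint): clamp lever angle (rad): 0 = clamped, lever pointing to the jig's +y; grows counter-clockwise seen from above, to the stop at 1.5 = open, lever pointing to the jig's -x (to the robot). Open beyond 1.1. It stays where it is left.
- lever_knob (a point): centre of the top of the red upright knob at the lever's end, 18 mm in diameter, 46 mm tall, 60 mm from the lever's axis.
- lever_hinge (a point): point on the lever's vertical axis, which is fixed to the carriage.
- lamp (a joint): swing of the lamp arm about its post (rad): 0 = arm points to the jig's -x, straight over the rail; grows clockwise seen from above, which takes the head to the jig's +y. Range -0.3 to 1.4; stiff (about 2 N at the head), stays where left.
- lamp_knob (a point): centre of the top of the black upright knob, 22 mm in diameter, 58 mm tall, standing on the centre of the yellow lamp head (92 mm in diameter, its underside 238 mm above the bench), 220 mm from the lamp's axis.
- lamp_hinge (a point): point on the lamp arm's vertical axis.
- shell_a: white mannequin forearm shell, 120 mm tall, about 300 g, standing upright, open end down. Origin: centre of its underside, z up. Grey coupling cuff 72 mm in diameter up to z = 30 mm, above it a tube of 56 mm up to z = 64 mm; bore 44 mm in diameter, 64 mm deep, open below. It narrows to the closed wrist, 36 mm in diameter from z = 80 to 120 mm, which is the place to grip. May be absent.
- shell_b: white mannequin forearm shell, 120 mm tall, about 300 g, standing upright, open end down. Origin: centre of its underside, z up. Grey coupling cuff 72 mm in diameter up to z = 30 mm, above it a tube of 56 mm up to z = 64 mm; bore 44 mm in diameter, 64 mm deep, open below. It narrows to the closed wrist, 36 mm in diameter from z = 80 to 120 mm, which is the place to grip. May be absent.
- shell_c: white mannequin forearm shell, 120 mm tall, about 300 g, standing upright, open end down. Origin: centre of its underside, z up. Grey coupling cuff 72 mm in diameter up to z = 30 mm, above it a tube of 56 mm up to z = 64 mm; bore 44 mm in diameter, 64 mm deep, open below. It narrows to the closed wrist, 36 mm in diameter from z = 80 to 120 mm, which is the place to grip. May be absent.
- tin: bystander: paint tin, 84 mm in diameter, 110 mm tall, origin at its underside.
- jar: bystander: amber jar, 64 mm in diameter, 85 mm tall, origin at its underside.
- sander: bystander: cork sanding block 100 x 60 x 26 mm, origin at its underside.
There are look-alikes about, which are no part of the job. Leave any blue look-alike of the shell_a alone.

How it is judged (in metres and radians):
On the way, in this order (a step that is already met when the one before it is completed fails the run):
1. the clamp lever is open, the carriage not yet moved (value of joint lever above 1.1 rad and distance of carriage_index from where it was at the start of the episode below 0.02 m), for 0.2 s.
2. the carriage is level with the pointer, the lever still open (y of carriage_index in the frame of mark between -0.006 and 0.006 m and value of joint lever above 1.1 rad), for 0.2 s.
3. the lever is clamped again with the carriage level with the pointer (y of carriage_index in the frame of mark between -0.006 and 0.006 m and value of joint lever below 0.15 rad), for 0.2 s.
4. every shell is fully down on a spigot (angle between each of shell_a, shell_b, shell_c's own z axis and vertical below 0.06 rad and linear speed of each of shell_a, shell_b, shell_c below 0.02 m/s and ((horizontal distance between shell_a and spigot0 below 0.006 m and z of shell_a in the frame of spigot0 below 0.004 m) or (horizontal distance between shell_a and spigot1 below 0.006 m and z of shell_a in the frame of spigot1 below 0.004 m) or (horizontal distance between shell_a and spigot2 below 0.006 m and z of shell_a in the frame of spigot2 below 0.004 m)) and ((horizontal distance between shell_b and spigot0 below 0.006 m and z of shell_b in the frame of spigot0 below 0.004 m) or (horizontal distance between shell_b and spigot1 below 0.006 m and z of shell_b in the frame of spigot1 below 0.004 m) or (horizontal distance between shell_b and spigot2 below 0.006 m and z of shell_b in the frame of spigot2 below 0.004 m)) and ((horizontal distance between shell_c and spigot0 below 0.006 m and z of shell_c in the frame of spigot0 below 0.004 m) or (horizontal distance between shell_c and spigot1 below 0.006 m and z of shell_c in the frame of spigot1 below 0.004 m) or (horizontal distance between shell_c and spigot2 below 0.006 m and z of shell_c in the frame of spigot2 below 0.004 m))), for 0.2 s.
5. the lamp is over the middle spigot (horizontal distance between lamp_knob and spigot1 below 0.03 m), for 0.2 s.
At the end, for the whole second after the job is handed in: Carriage line within 6 mm of the pointer, lever clamped (below 0.15 rad), every shell upright on a spigot (within 6 mm of its axis, rim within 4 mm of the carriage plate), lamp knob within 30 mm horizontally of the middle spigot, all at rest (all of step 3 and all of step 4 and horizontal distance between lamp_knob and spigot1 below 0.03 m and velocity of joint lamp between -0.02 and 0.02 rad/s); the robot touches nothing.
It fails at once if the tin is shifted by more than 30 mm (distance of tin from where it was at the start of the episode above 0.03 m).
It fails at once if the jar is shifted by more than 30 mm (distance of jar from where it was at the start of the episode above 0.03 m).
It fails at once if the sander is shifted by more than 30 mm (distance of sander from where it was at the start of the episode above 0.03 m).
Of shell_a, shell_b, shell_c only 2 to 3 are there at a start; the rules pass over those that are not, and their reading is None.
At some moment in a run one of shell_a, shell_b, shell_c may be knocked a few centimetres aside while the robot is not near it.
It also fails if it takes over 210 s, if anything falls off the work surface, if the arm or the gripper's body presses on something with over 40 N, if the wrist force passes 120 N, or if a joint passes its speed limit or range.

## Working session

There is one attempt and no reset: what is moved stays moved. The work goes in short steps, Python scripts to look and compute and a shell command to move; the robot and the scene stay as the last step left them, time stands still between calls to the robot, and variables do not carry over. Pictures are saved under pics/ and viewed, at most 14 in all, crops included, and the job is handed in when it is done.

```bash
ls; mkdir -p pics
cat > h.py <<'E'
import numpy as np, cv2
from bench import read_state, get_image, get_calibration, job_done
from scipy.spatial.transform import Rotation as R
def rot(a):
    a=np.array(a,float)
    return a if a.shape==(3,3) else R.from_quat(a).as_matrix()
def grab(n,f=None):
    c=get_calibration(n); im,d=get_image(n)
    if f: cv2.imwrite('pics/'+f,im[:,:,::-1])
    return im,d,c
def cloud(d,c):  # pinhole cameras
    K=np.array(c['intrinsics']); v,u=np.mgrid[:d.shape[0],:d.shape[1]]
    p=np.stack([(u-K[0,2])/K[0,0]*d,(v-K[1,2])/K[1,1]*d,d],-1)
    return p@rot(c['attitude']).T+np.array(c['xyz'])
def ray(c,u,v,z):
    K=np.array(c['intrinsics']); r=rot(c['attitude'])@np.array([(u-K[0,2])/K[0,0],(v-K[1,2])/K[1,1],1]); o=np.array(c['xyz'])
    return o+r*(z-o[2])/r[2]
E
python3 - <<'E'
from h import *
print(read_state())
for n in('scene','top'):
    im,d,c=grab(n,n+'0.png'); print(n,c); np.savez(''+n+'0',im=im,d=d)
print(get_calibration('wrist'))
E
```

```text
pics
{'clock': 0.0, 'joints': array([ 1.45362342e+00,  3.85604389e-01,  6.62538379e-03, -5.30961696e-04,
       -1.19400346e+00, -2.58594847e-01]), 'joint_vel': array([-8.70755886e-04,  2.00929475e-03, -1.15368454e-03, -8.91424604e-05,
        5.89256161e-04,  8.58920295e-04]), 'joint_efforts': array([-5.43487090e-05, -3.92287374e+01,  1.88406122e+01,  4.18619245e+00,
       -4.63106480e-03, -1.10375410e-05]), 'position': array([229.12887467, 580.85438708, 230.18779858]), 'ee_rot': array([ 9.82382768e-01, -1.86876540e-01, -1.68906212e-04,  1.10776924e-03]), 'contact_force': array([0.34400495, 0.5963413 , 0.06429397]), 'wrist_torque': array([-0.01581474, -0.02345478,  0.03342961]), 'grasp_force': 0.0, 'gripper_width': 85.62911547242895}
scene {'intrinsics': array([[464.62141382,   0.        , 326.04684474],
       [  0.        , 464.62141382, 195.45832981],
       [  0.        ,   0.        ,   1.        ]]), 'xyz': array([1477.71630329, -133.57647031, 1391.2640672 ]), 'attitude': array([ 0.70220116,  0.63322224, -0.21326315, -0.24589014])}
top {'intrinsics': array([[519.42172411,   0.        , 320.288095  ],
       [  0.        , 519.42172411, 209.18331327],
       [  0.        ,   0.        ,   1.        ]]), 'xyz': array([ 2.66142248e+02, -1.12190426e+00,  1.82229719e+03]), 'attitude': array([ 0.70540653, -0.70357674,  0.06213721, -0.05933273])}
{'intrinsics': array([[309.70691629,   0.        , 326.03861025],
       [  0.        , 309.70691629, 199.27160594],
       [  0.        ,   0.        ,   1.        ]]), 'xyz': array([303.32153369, 551.13779383, 371.09561098]), 'attitude': array([-0.55485329,  0.8170575 ,  0.12908093, -0.08884247])}
```

View pics/top0.png

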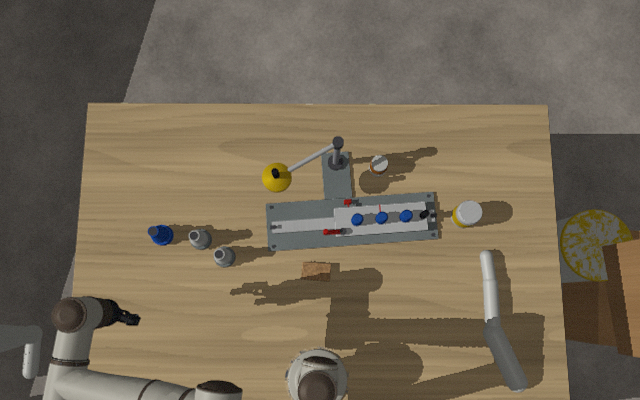

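View pics/scene0.png

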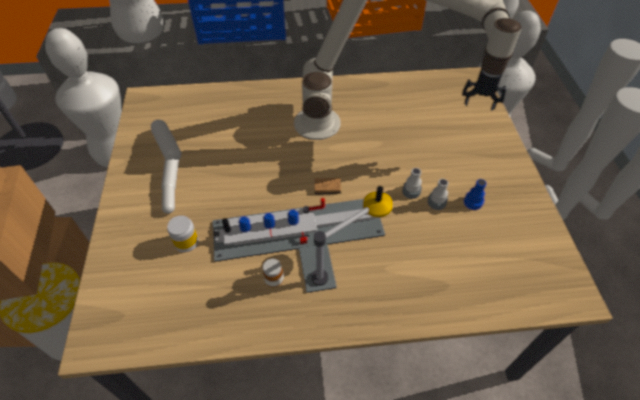

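Top view: two white/grey shells stand at (200,238) and (224,256). The blue look-alike is at (161,234) and I'll leave it. The carriage spigots are at (357,219), (382,217) and (406,215), with the post at (426,214), the lever knob at (327,232), the pointer at (348,202) and the lamp at (277,177). The tin is at (467,213), the jar at (379,163) and the sander at (316,271). Next I'll measure these.

```bash
cat > m.py <<'E'
from h import *
import sys
def blobs(im,d,c,box,what,amin=6):
    hsv=cv2.cvtColor(im,cv2.COLOR_RGB2HSV)
    H,S,V=[hsv[:,:,i].astype(int) for i in range(3)]
    m={'blue':(H>100)&(H<130)&(S>120)&(V>40),'red':((H<8)|(H>172))&(S>140)&(V>70),'yellow':(H>20)&(H<32)&(S>170)&(V>90),'black':V<38}[what]
    b=np.zeros(m.shape,bool); b[box[1]:box[3],box[0]:box[2]]=1
    n,l,s,ce=cv2.connectedComponentsWithStats((m&b).astype(np.uint8))
    P=cloud(d,c)
    for i in range(1,n):
        if s[i,4]>=amin:
            p=P[(l==i)&(d>0)]
            print(what,'px',ce[i].round(1),'n',s[i,4],'med',np.median(p,0).round(0) if len(p) else None,'zmax',np.percentile(p[:,2],97).round(0) if len(p) else None)
E
python3 - <<'E'
from m import *
for n,B in(('top',(140,130,450,290)),('scene',(200,170,500,290))):
    z=np.load(n+'0.npz'); c=get_calibration(n); print(n)
    for w in('blue','red','yellow','black'): blobs(z['im'],z['d'],c,B,w)
    P=cloud(z['d'],c)
    if n=='top':
        # tops: pixels by height
        for nm,b,h in(('shA',(185,220,212,255),112),('shB',(212,240,240,272),112),('tin',(445,195,490,235),104),('jar',(365,150,395,178),79),('sander',(295,255,335,285),20),('post',(415,200,440,228),102),('lampknob',(262,160,292,195),280)):
            q=P[b[1]:b[3],b[0]:b[2]]; mm=q[...,2]>h; q=q[mm]
            print(nm,len(q),np.median(q,0).round(0) if len(q) else None, q[:,2].max() if len(q) else P[b[1]:b[3],b[0]:b[2],2].max())
cv2.imwrite('pics/crop1.png',cv2.resize(np.load('top0.npz')['im'][130:280,140:450,::-1],None,fx=2.5,fy=2.5,interpolation=cv2.INTER_CUBIC))
E
```

```text
top
blue px [405.4 215.6] n 117 med [ 546. -295.   94.] zmax 104.0
blue px [381.1 217.5] n 115 med [ 540. -213.   94.] zmax 101.0
blue px [356.6 219.2] n 107 med [ 533. -131.   94.] zmax 104.0
blue px [162.4 234.9] n 315 med [479. 528.  64.] zmax 123.0
blue px [148.4 230. ] n 7 med [490. 560. 120.] zmax 123.0
red px [347.2 201.7] n 36 med [ 603. -103.   34.] zmax 49.0
red px [330.6 231.5] n 72 med [493. -43.  64.] zmax 107.0
yellow px [275.7 177.6] n 569 med [631. 129. 264.] zmax 275.0
black px [340.5 160.8] n 11 med [754. -81.  24.] zmax 31.0
black px [275.2 173. ] n 48 med [634. 127. 326.] zmax 333.0
black px [424.  213.8] n 51 med [ 551. -355.  104.] zmax 114.0
black px [432.8 214.9] n 12 med [ 556. -398.   48.] zmax 48.0
shA 101 [471. 407. 120.] 1822.2971909494718
shB 99 [412. 323. 121.] 1822.2971909494718
tin 367 [ 556. -510.  110.] 1822.2971909494718
jar 181 [ 731. -210.   85.] 1822.2971909494718
sander 446 [362.   6.  26.] 1822.2971909494718
post 38 [ 551. -359.  108.] 1822.2971909494718
lampknob 66 [634. 127. 326.] 1822.2971909494718
scene
blue px [474.9 197.1] n 351 med [505. 532.  54.] zmax 119.0
blue px [293.  216.7] n 119 med [ 550. -132.   91.] zmax 102.0
blue px [269.  220.5] n 130 med [ 556. -214.   90.] zmax 101.0
blue px [244.5 224. ] n 131 med [ 562. -298.   89.] zmax 102.0
red px [318.7 205. ] n 75 med [498. -31.  68.] zmax 104.0
red px [303.  238.9] n 46 med [ 608. -104.   35.] zmax 42.0
yellow px [378.6 204.4] n 519 med [655. 127. 264.] zmax 275.0
black px [378.6 193.7] n 49 med [649. 125. 313.] zmax 331.0
black px [225.7 225.7] n 56 med [ 563. -360.   85.] zmax 110.0
black px [215.7 233.7] n 6 med [ 562. -402.   44.] zmax 47.0
black px [317.8 242.9] n 16 med [767. -67. 254.] zmax 262.0
black px [313.2 277.1] n 12 med [754. -82.  26.] zmax 31.0
```

View pics/crop1.png

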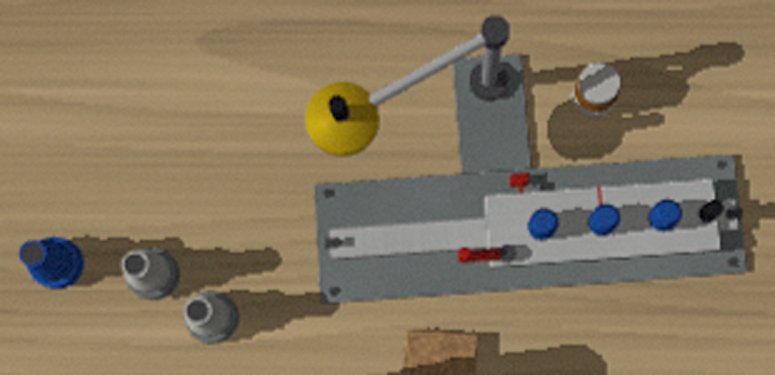

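Two white shells are on the bench, so the third is absent. The jig is yawed about +4.5°, and the lever is clamped, pointing to +y. I'll move the tool beside the lever knob, with the finger line along the jig's x.

```bash
python3 -m creep '{"translation":[[2,-5,0],[4.5,-10.5,0],[7,-16,0],[9,-21.5,0],[11.5,-27,0],[13.5,-32.5,0],[16,-38,0],[18.5,-43.5,0]],"delta_rot":[[0,0,-8],[0,0,-16],[0,0,-24],[0,0,-32],[0,0,-40],[0,0,-48],[0,0,-56],[0,0,-64]],"hand":[8.5,8.5,8.5,8.5,8.5,8.5,8.5,8.5]}'
python3 -m creep '{"translation":[[2.5,-5.5,0],[5,-11,0],[6.5,-16.5,0],[6.5,-16.5,0]],"delta_rot":[[0,0,0],[0,0,0],[0,0,0],[0,0,0]],"hand":[4,4,4,4]}'
cat >> h.py <<'E'
def wray(c,u,v,z=None,d=None):
    K=np.array(c['intrinsics']); x=(u-K[0,2])/K[0,0]; y=(v-K[1,2])/K[0,0]; t=np.hypot(x,y)
    r=np.array([x*np.sinc(t/np.pi),y*np.sinc(t/np.pi),np.cos(t)]); 
    if d is not None: return np.array(c['xyz'])+rot(c['attitude'])@(r*d/r[2])
    r=rot(c['attitude'])@r; o=np.array(c['xyz']); return o+r*(z-o[2])/r[2]
def wcloud(d,c):
    K=np.array(c['intrinsics']); v,u=np.mgrid[:d.shape[0],:d.shape[1]]
    x=(u-K[0,2])/K[0,0]; y=(v-K[1,2])/K[0,0]; t=np.hypot(x,y); s=np.sinc(t/np.pi)
    p=np.stack([x*s,y*s,np.cos(t)],-1); p=p*(d/p[...,2])[...,None]
    return p@rot(c['attitude']).T+np.array(c['xyz'])
E
python3 - <<'E'
from h import *
s=read_state(); print(s['clock'],s['position'],R.from_quat(s['ee_rot']).as_matrix().round(3),s['joints'])
im,d,c=grab('wrist','w1.png'); np.savez('w1',im=im,d=d); print(c['xyz'])
E
```

```text
clock: 1.1
position: [414.6, 144.5, 231.3]
ee_rot: [0.733, -0.68, -0.0, -0.0]
contact_force: [1.1, 0.5, -0.0]
gripper_width: 84.5
grasp_force: 0.0
clock: 1.6
position: [479.4, -21.9, 230.6]
ee_rot: [0.732, -0.681, -0.0, 0.001]
contact_force: [-0.5, 0.8, -0.4]
gripper_width: 40.1
grasp_force: 0.0
1.6 [479.40002887 -21.89522484 230.56825946] [[ 0.071 -0.997 -0.002]
 [-0.997 -0.071 -0.001]
 [ 0.     0.002 -1.   ]] [ 2.93846344e-01  1.37445788e-01 -3.34900014e-01  3.07402812e-05
 -1.10014908e+00 -2.22356092e-01]
[ 485.29773993 -102.05191186  371.34648435]
```

View pics/w1.png

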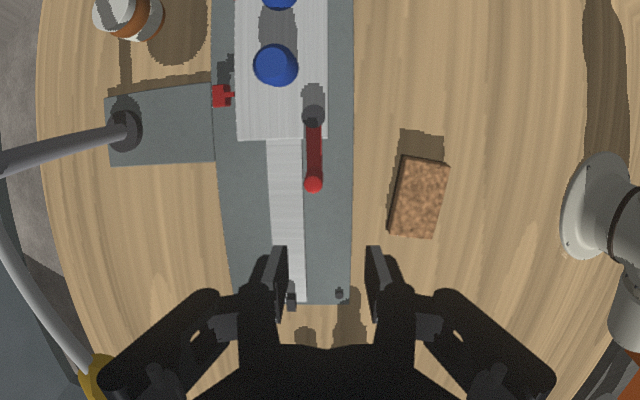

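The wrist view shows the knob top at (313,184), the pivot near (313,105), the pointer at (222,96), spigot2 at (275,64) and the sander at (420,198). Now I'll convert these to positions.

Run:
```python
from h import *
z=np.load('w1.npz'); im,d=z['im'],z['d']; c=get_calibration('wrist'); P=wcloud(d,c)
hsv=cv2.cvtColor(im,cv2.COLOR_RGB2HSV).astype(int); H,S,V=hsv[...,0],hsv[...,1],hsv[...,2]
red=((H<8)|(H>172))&(S>140)&(V>70)
kn=red.copy(); kn[:,:290]=0; kn[:,340:]=0
q=P[kn]; zt=np.percentile(q[:,2],95); print('knob zmax',zt, 'top pts',q[q[:,2]>zt-6].mean(0), len(q))
e=kn&(P[...,2]>zt-6); v,u=np.nonzero(e); print('px',u.mean(),v.mean(),wray(c,u.mean(),v.mean(),z=zt))
print('lever low',np.percentile(q[:,2],[5,50]), 'pivot', P[100:112,308:318].reshape(-1,3).mean(0))
pt=red.copy(); pt[:,240:]=0; pt[:60]=0; pt[120:]=0; q=P[pt]; print('pointer',q.mean(0),q.min(0),q.max(0))
bl=(H>100)&(H<130)&(S>120); bl[90:]=0; bl[:36]=0; m=bl&(P[...,2]>92); v,u=np.nonzero(m); print('spig2 top',P[m].mean(0),u.mean(),v.mean())
g=[]
for x in(240,260): g.append(P[60,x])
# plate left/right edges at several rows: plate height
for r in(20,110,125):
    row=P[r,215:345]; m=abs(row[:,2]-46)<5; print(r,row[m][0],row[m][-1])
```

```text
knob zmax 101.01986071859503 top pts [491.7461801  -26.60989383 101.03905535] 496
px 312.66938775510204 183.59591836734694 [491.75130186 -26.61945145 101.01986072]
lever low [57.99449767 92.62225243] pivot [498.31185147 -95.76859662  54.03888447]
pointer [ 601.51752676 -103.23571649   39.04125851] [ 485.17751973 -115.21549314   18.0310731 ] [613.08173929 -91.26343657 371.40441696]
spig2 top [ 534.67821952 -132.71293248   97.62595358] 271.83297872340427 62.941489361702125
20 [ 589.71624756 -187.51383839   43.4508964 ] [ 490.3417409  -188.89065347   43.52650274]
110 [581.79259983 -87.460113    44.21882434] [483.30062707 -91.80937976  43.72229935]
125 [580.659481   -70.99514871  42.43691862] [482.14453567 -75.94283169  43.8142151 ]
```

```bash
python3 -m creep '{"translation":[[1.2,-0.5,-5],[1.2,-0.5,-10],[1.2,-0.5,-13],[1.2,-0.5,-15.6],[1.2,-0.5,-15.6],[1.2,-0.5,-15.6],[1.2,-0.5,-15.6]],"delta_rot":[[0,0,0],[0,0,0],[0,0,0],[0,0,0],[0,0,0],[0,0,0],[0,0,0]],"hand":[5,5,5,5,2.4,2.4,2.4]}'
python3 -m creep '{"translation":[[-0.54,-0.07,0],[-1.08,-0.19,0],[-1.61,-0.35,0],[-2.11,-0.57,0],[-2.6,-0.83,0],[-3.06,-1.13,0],[-3.48,-1.47,0],[-3.88,-1.85,0]],"delta_rot":[[0,0,5],[0,0,10.5],[0,0,16],[0,0,21],[0,0,26],[0,0,31.5],[0,0,37],[0,0,42]],"hand":[2.4,2.4,2.4,2.4,2.4,2.4,2.4,2.4]}'
```

```text
clock: 2.52
position: [492.2, -23.1, 76.7]
ee_rot: [0.734, -0.679, 0.001, -0.001]
contact_force: [-0.3, -0.1, -0.0]
gripper_width: 24.2
grasp_force: 0.0
clock: 3.52
position: [454.2, -41.2, 76.8]
ee_rot: [0.929, -0.369, 0.002, -0.002]
contact_force: [0.9, 3.6, -0.3]
gripper_width: 23.9
grasp_force: 1.5
```

```bash
python3 -m creep '{"translation":[[-0.36,-0.5,0],[-0.68,-1,0],[-0.9,-1.5,0],[-1.1,-2.0,0],[-1.3,-2.5,0],[-1.4,-3.1,0],[-1.4,-3.7,0],[-1.4,-4.4,0]],"delta_rot":[[0,0,5],[0,0,10.5],[0,0,16],[0,0,21],[0,0,26],[0,0,31.5],[0,0,37],[0,0,42]],"hand":[2.4,2.4,2.4,2.4,2.4,2.4,2.4,2.4]}'
python3 -m creep '{"translation":[[0,0,0],[0,0,0],[0,0,0]],"delta_rot":[[0,0,0],[0,0,0],[0,0,0]],"hand":[1.5,1.5,1.5]}'
```

```text
clock: 4.53
position: [438.2, -85.8, 76.1]
ee_rot: [1.0, -0.012, 0.0, -0.0]
contact_force: [-2.4, 2.9, 0.4]
gripper_width: 23.9
grasp_force: 1.5
clock: 4.9
position: [438.2, -86.3, 76.2]
ee_rot: [1.0, -0.014, -0.0, 0.0]
contact_force: [-3.1, 0.0, 7.4]
gripper_width: 16.2
grasp_force: 55.6
```

```bash
python3 -m creep '{"translation":[[0,0,0],[0,0,0],[0,0,5],[0,0,11],[2,-4,13],[4,-9,13],[6,-14,13],[8,-19,13]],"delta_rot":[[0,0,0],[0,0,0],[0,0,0],[0,0,0],[0,0,-10],[0,0,-20],[0,0,-30],[0,0,-40]],"hand":[4,5,5,5,5,5,5,5]}'
python3 -m creep '{"translation":[[1,-3,0],[2,-5,0],[2.9,-7,0],[3.2,-8,0],[3.2,-8,0],[3.2,-8,0]],"delta_rot":[[0,0,-10],[0,0,-20],[0,0,-30],[0,0,-40],[0,0,-44],[0,0,-44]],"hand":[5,5,5,5,5,5]}'
python3 - <<'E'
from h import *
s=read_state(); print(s['position'],R.from_quat(s['ee_rot']).as_matrix().round(3)[:2,1])
im,d,c=grab('wrist','w2.png'); P=wcloud(d,c)
hsv=cv2.cvtColor(im,cv2.COLOR_RGB2HSV).astype(int); V=hsv[...,2]
m=(abs(P[...,2]-108)<5)&(abs(P[...,0]-551)<30)&(abs(P[...,1]+358)<35)&(d>0); v,u=np.nonzero(m)
print('post',m.sum(),P[m].mean(0),P[m].min(0),P[m].max(0),u.mean(),v.mean())
E
```

```text
clock: 5.9
position: [519.5, -277.8, 205.3]
ee_rot: [0.934, -0.357, 0.0, -0.0]
contact_force: [0.9, 0.3, 0.2]
gripper_width: 50.0
grasp_force: 0.0
clock: 6.65
position: [550.7, -356.3, 204.8]
ee_rot: [0.734, -0.679, -0.0, 0.0]
contact_force: [0.3, -0.5, -0.1]
gripper_width: 50.1
grasp_force: 0.0
[ 550.67055281 -356.27220531  204.80639643] [-0.997 -0.078]
post 614 [ 553.70136492 -364.47469649  105.82040551] [ 541.70308584 -374.91337682  103.02369717] [ 565.3513624  -352.91688624  108.01228858] 323.3061889250814 191.94136807817588
```

View pics/w2.png

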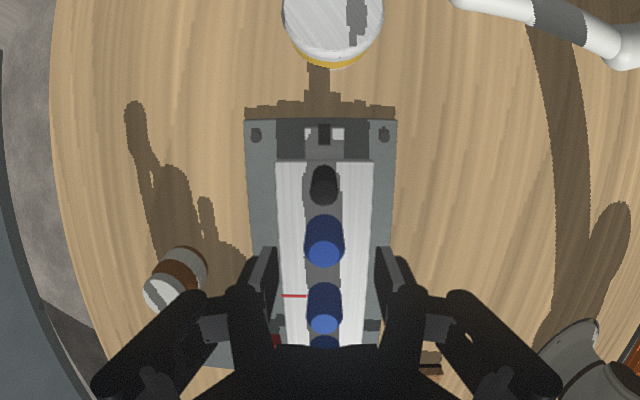

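```bash
python3 - <<'E'
from h import *
s=read_state(); im,d,c=grab('wrist'); P=wcloud(d,c)
hsv=cv2.cvtColor(im,cv2.COLOR_RGB2HSV).astype(int); H,S,V=hsv[...,0],hsv[...,1],hsv[...,2]
m=((H<8)|(H>172))&(S>100)&(V>60); m[:285]=0;m[305:]=0;m[:,:278]=0;m[:,309:]=0
v,u=np.nonzero(m); print(m.sum(),u.min(),u.max(),P[m].mean(0)); 
for x in(286,300): 
    r=v[u==x].mean(); print(wray(c,x,r,z=46))
E
python3 -m creep '{"translation":[[0.25,-0.6,-5],[0.25,-0.6,-9],[0.25,-0.6,-13.3],[0.25,-0.6,-13.3],[0.25,-0.6,-13.3],[0.25,-0.6,-13.3],[0.25,-0.6,-13.3]],"delta_rot":[[0,0,0],[0,0,0],[0,0,0],[0,0,0],[0,0,0],[0,0,0],[0,0,0]],"hand":[5,5,5,1.8,1.8,1.8,1.8]}'
```

```text
56 281 305 [ 580.18367759 -216.23207613   45.20129185]
[ 587.48782467 -216.49557563   46.        ]
[ 570.88486077 -217.50115267   46.        ]
clock: 7.62
position: [553.3, -362.1, 72.4]
ee_rot: [0.734, -0.679, 0.0, -0.0]
contact_force: [1.9, -1.2, -11.0]
gripper_width: 22.3
grasp_force: 59.4
```

```bash
python3 -m creep '{"translation":[[-0.1,1.3,0],[-0.2,2.7,0],[-0.3,4.1,0],[-0.45,5.5,0],[-0.55,6.9,0],[-0.65,8.3,0],[-0.75,9.6,0],[-0.85,10.8,0]],"delta_rot":[[0,0,0],[0,0,0],[0,0,0],[0,0,0],[0,0,0],[0,0,0],[0,0,0],[0,0,0]],"hand":[1.8,1.8,1.8,1.8,1.8,1.8,1.8,1.8]}'
python3 -m creep '{"translation":[[0,0,0],[0,0,0]],"delta_rot":[[0,0,0],[0,0,0]],"hand":[1.8,1.8]}'
python3 - <<'E'
from h import *
im,d,c=grab('wrist','w3.png'); np.savez('w3',im=im,d=d)
im,d,c=grab('top'); np.savez('t3',im=im,d=d)
cv2.imwrite('pics/t3.png',cv2.resize(im[180:250,300:440,::-1],None,fx=5,fy=5,interpolation=cv2.INTER_CUBIC))
E
```

```text
clock: 8.62
position: [545.0, -254.7, 72.4]
ee_rot: [0.734, -0.679, 0.001, -0.0]
contact_force: [3.0, -5.6, -13.8]
gripper_width: 22.7
grasp_force: 59.6
clock: 8.88
position: [544.8, -253.3, 72.3]
ee_rot: [0.734, -0.679, -0.0, -0.001]
contact_force: [2.8, 3.8, -11.4]
gripper_width: 22.5
grasp_force: 59.9
```

View pics/t3.png

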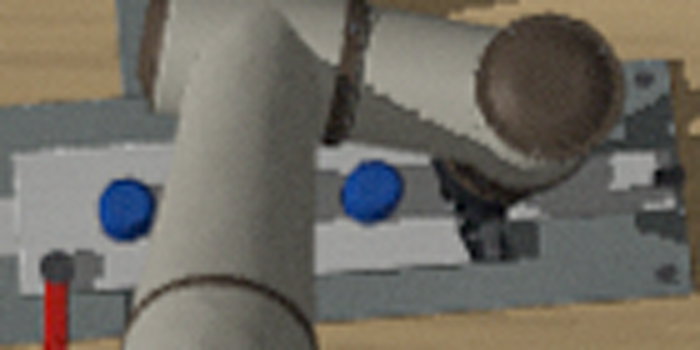

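```bash
python3 -m creep '{"translation":[[0,0,0],[0,0,0],[0,0,5],[0,0,10.5],[-2,4,16],[-2,10,16],[-2,16,16],[-2,22,16]],"delta_rot":[[0,0,0],[0,0,0],[0,0,0],[0,0,0],[0,0,0],[0,0,0],[0,0,0],[0,0,0]],"hand":[3,5,5,5,5,5,5,5]}'
python3 -m creep '{"translation":[[0,0,0],[0,0,0]],"delta_rot":[[0,0,0],[0,0,0]],"hand":[5,5]}'
python3 - <<'E'
from h import *
im,d,c=grab('wrist','w4.png'); np.savez('w4',im=im,d=d); print(c['xyz'])
b=(180,80,380,230); cv2.imwrite('pics/w4c.png',cv2.resize(im[b[1]:b[3],b[0]:b[2],::-1],None,fx=4,fy=4,interpolation=cv2.INTER_CUBIC))
P=wcloud(d,c); yj=-.078*P[...,0]+.997*P[...,1]
hsv=cv2.cvtColor(im,cv2.COLOR_RGB2HSV).astype(int); H,S,V=hsv[...,0],hsv[...,1],hsv[...,2]
m=((H<8)|(H>172))&(S>80)&(V>60)&(d>0)
n,l,s,ce=cv2.connectedComponentsWithStats(m.astype(np.uint8))
for i in range(1,n):
    if s[i,4]>8:
        p=P[l==i]; print(ce[i].round(1),s[i],p.mean(0).round(1),p[:,2].max().round(1),'yj',np.percentile(yj[l==i],[2,50,98]).round(1))
E
```

```text
clock: 9.98
position: [524.7, -32.9, 234.6]
ee_rot: [0.734, -0.679, 0.002, -0.001]
contact_force: [0.2, -0.0, -0.4]
gripper_width: 49.5
grasp_force: 0.0
clock: 10.22
position: [524.8, -34.4, 233.5]
ee_rot: [0.734, -0.679, 0.001, -0.001]
contact_force: [-0.8, 0.6, 0.0]
gripper_width: 50.0
grasp_force: 0.0
[ 530.71439131 -114.54512443  374.29734107]
[265.7 106.3] [252  95  50  24 511] [ 597.  -105.7   36.8] 84.9 yj [-164.5 -151.8 -140. ]
[396.1 236.1] [364 223  59  34 945] [444.9  19.6  72.3] 101.7 yj [-22.3 -16.2  -6. ]
```

View pics/w4c.png

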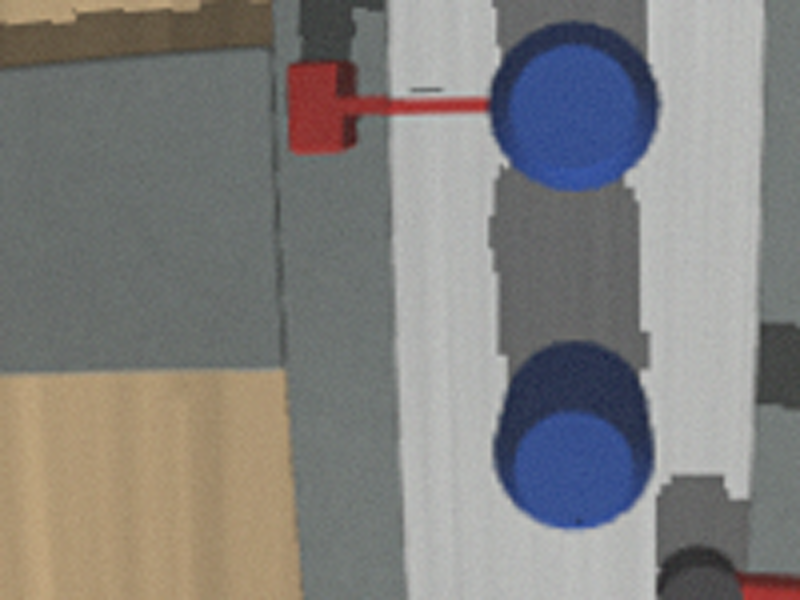

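The crop shows the pointer block at crop (321,107), whose tip meets the carriage's red line at row ~105. So the carriage is about level. Checking the number:

Run:
```python
from h import *
z=np.load('w4.npz'); im,d=z['im'],z['d']; c=get_calibration('wrist'); P=wcloud(d,c)
hsv=cv2.cvtColor(im,cv2.COLOR_RGB2HSV).astype(int); H,S,V=hsv[...,0],hsv[...,1],hsv[...,2]
m=((H<8)|(H>172))&(S>80)&(V>60)
f=lambda p:-.078*p[...,0]+.997*p[...,1]
for u0,u1 in((252,256),(256,262),(262,267),(269,276),(279,290),(290,302)):
    q=m[90:120,u0:u1]; v,u=np.nonzero(q); z0=np.median(P[90:120,u0:u1,2][q])
    w=np.array([wray(c,a+u0,b+90,z=z0) for a,b in zip(u,v)]); print(u0,z0.round(1),w.mean(0).round(1),'yj',f(w).min().round(1),f(w).max().round(1),'mid',((f(w).min()+f(w).max())/2).round(1),f(w).mean().round(1))
# spigots by top rays; lever pivot and knob
bl=(H>100)&(H<130)&(S>120)&(abs(P[...,2]-98)<4)
n,l,s,ce=cv2.connectedComponentsWithStats(bl.astype(np.uint8))
for i in range(1,n):
    if s[i,4]>100: print('spigot',ce[i].round(1),s[i,4],P[l==i].mean(0).round(1),wray(c,*ce[i],z=98).round(1),f(wray(c,*ce[i],z=98)).round(1))
k=m&(P[...,2]>96)&(P[...,1]>-40); print('knob',P[k].mean(0))
```

```text
252 33.7 [ 610.7 -105.5   33.7] yj -165.8 -140.1 mid -152.9 -152.9
256 33.9 [ 605.  -105.9   33.9] yj -165.7 -139.8 mid -152.8 -152.7
262 33.5 [ 598.9 -106.6   33.5] yj -165.4 -140.7 mid -153.0 -153.0
269 45.8 [ 587.8 -107.3   45.8] yj -155.1 -150.5 mid -152.8 -152.8
279 45.0 [ 575.5 -107.6   45. ] yj -153.6 -150.3 mid -151.9 -152.1
290 44.7 [ 562.7 -108.7   44.7] yj -154.1 -150.9 mid -152.5 -152.3
spigot [323.2  15.7] 780 [ 539.7 -194.1   95.8] [ 539.6 -193.4   98. ] -234.9
spigot [322.9 106.5] 840 [ 533.7 -110.7   95.8] [ 533.6 -110.7   98. ] -152.0
spigot [323.  196.3] 704 [527.4 -27.4  95.7] [527.5 -28.2  98. ] -69.2
knob [429.90471389  20.25747412  99.23224196]
```

```bash
python3 -m creep '{"translation":[[-1.5,1,0],[-3,2,0],[-4.5,3,0],[-6,4,0],[-7.5,5,0],[-9,5.5,0],[-9.4,5.5,0],[-9.4,5.5,0]],"delta_rot":[[0,0,10.5],[0,0,21],[0,0,31.5],[0,0,42],[0,0,52.5],[0,0,63],[0,0,73.5],[0,0,84]],"hand":[5,5,5,5,5,5,5,5]}'
python3 - <<'E'
from h import *
s=read_state(); print(s['position'],s['joints'].round(2))
im,d,c=grab('wrist'); P=wcloud(d,c); hsv=cv2.cvtColor(im,cv2.COLOR_RGB2HSV).astype(int); H,S,V=hsv[...,0],hsv[...,1],hsv[...,2]
k=((H<8)|(H>172))&(S>100)&(V>60)&(P[...,2]>97)&(P[...,2]<104)&(abs(P[...,0]-430)<40); v,u=np.nonzero(k); print('knob',k.sum(),P[k].mean(0),u.mean(),v.mean())
E
```

```text
clock: 11.28
position: [430.5, 19.4, 232.8]
ee_rot: [1.0, -0.012, 0.0, 0.0]
contact_force: [-0.2, 0.2, 1.0]
gripper_width: 50.1
grasp_force: 0.0
[430.46843034  19.40839358 232.76165134] [ 0.43  0.05 -0.43  0.   -1.09  1.12]
knob 268 [429.43896332  21.95595351  99.72771661] 322.4514925373134 190.61940298507463
```

```bash
python3 -m creep '{"translation":[[-0.1,0.2,-5],[-0.1,0.2,-10],[-0.1,0.2,-13],[-0.1,0.2,-15.6],[-0.1,0.2,-15.6],[-0.1,0.2,-15.6],[-0.1,0.2,-15.6]],"delta_rot":[[0,0,0],[0,0,0],[0,0,0],[0,0,0],[0,0,0],[0,0,0],[0,0,0]],"hand":[5,5,5,5,2.4,2.4,2.4]}'
python3 -m creep '{"translation":[[0,0.5,0],[0.1,1.05,0],[0.2,1.55,0],[0.36,2.05,0],[0.56,2.55,0],[0.8,3,0],[1.1,3.45,0],[1.4,3.85,0]],"delta_rot":[[0,0,-5],[0,0,-10],[0,0,-15],[0,0,-20],[0,0,-25],[0,0,-30],[0,0,-35],[0,0,-40]],"hand":[2.4,2.4,2.4,2.4,2.4,2.4,2.4,2.4]}'
python3 -m creep '{"translation":[[0.36,0.38,0],[0.75,0.75,0],[1.15,1.05,0],[1.6,1.35,0],[2.05,1.6,0],[2.55,1.8,0],[3.05,1.95,0],[3.55,2.05,0]],"delta_rot":[[0,0,-5],[0,0,-10],[0,0,-15],[0,0,-20],[0,0,-25],[0,0,-30],[0,0,-35],[0,0,-40]],"hand":[2.4,2.4,2.4,2.4,2.4,2.4,2.4,2.4]}'
```

```text
clock: 12.2
position: [430.5, 23.0, 77.5]
ee_rot: [1.0, -0.014, 0.001, -0.001]
contact_force: [0.3, -0.4, -0.1]
gripper_width: 23.6
grasp_force: 0.0
clock: 13.2
position: [443.6, 61.1, 77.3]
ee_rot: [0.934, -0.356, 0.0, 0.0]
contact_force: [-0.0, -3.2, 1.5]
gripper_width: 24.1
grasp_force: 1.0
clock: 14.2
position: [477.9, 81.2, 77.0]
ee_rot: [0.756, -0.654, -0.001, 0.001]
contact_force: [-2.9, -0.4, 1.4]
gripper_width: 24.0
grasp_force: 1.6
```

```bash
python3 -m creep '{"translation":[[0.3,0.05,0],[0.6,0.05,0],[0.9,0.05,0],[1.0,0.05,0],[1.0,0.05,0]],"delta_rot":[[0,0,-3],[0,0,-6],[0,0,-6],[0,0,-6],[0,0,-6]],"hand":[2.4,2.4,2.4,2.4,2.4]}'
```

```text
clock: 14.82
position: [487.2, 82.1, 76.6]
ee_rot: [0.722, -0.692, -0.001, 0.001]
contact_force: [-5.9, 3.1, 3.8]
gripper_width: 24.2
grasp_force: 3.2
```

```bash
python3 -m creep '{"translation":[[0.2,0,0],[0.4,0,0],[0.4,0,0]],"delta_rot":[[0,0,0],[0,0,0],[0,0,0]],"hand":[2.4,2.4,2.4]}'
python3 -m creep '{"translation":[[-0.4,0,0],[-0.4,0,0],[-0.4,0,5],[-0.4,0,11],[-0.4,0,16]],"delta_rot":[[0,0,0],[0,0,0],[0,0,0],[0,0,0],[0,0,0]],"hand":[4,5,5,5,5]}'
python3 - <<'E'
from h import *
im,d,c=grab('wrist'); P=wcloud(d,c); hsv=cv2.cvtColor(im,cv2.COLOR_RGB2HSV).astype(int); H,S,V=hsv[...,0],hsv[...,1],hsv[...,2]
red=((H<8)|(H>172))&(S>100)&(V>60)
k=red&(P[...,2]>97)&(P[...,2]<104)&(abs(P[...,0]-480)<40); print('knob',k.sum(),P[k].mean(0))
f=lambda p:-.078*p[...,0]+.997*p[...,1]
b=red&(P[...,2]<50)&(P[...,0]>560)&(P[...,0]<620)&(P[...,1]<-80); n,l,s,ce=cv2.connectedComponentsWithStats(b.astype(np.uint8))
blk=b&(P[...,0]>594); lin=b&(P[...,0]<582); print('blk',blk.sum(),np.percentile(f(P[blk]),[1,99]).mean(),'line',lin.sum(),f(P[lin]).mean(),P[lin].mean(0))
bl=(H>100)&(H<130)&(S>120)&(abs(P[...,2]-98)<4)
n,l,s,ce=cv2.connectedComponentsWithStats(bl.astype(np.uint8))
for i in range(1,n):
    if s[i,4]>100: print('spigot',s[i,4],wray(c,*ce[i],z=98).round(1))
# shells in top
im,d,c=grab('top'); P=cloud(d,c); 
for nm,b in(('shA',(185,220,212,255)),('shB',(212,240,240,272))):
    q=P[b[1]:b[3],b[0]:b[2]]; q=q[(q[...,2]>115)&(q[...,2]<125)]; print(nm,len(q),((q.min(0)+q.max(0))/2).round(1),q.mean(0).round(1))
E
```

```text
clock: 15.2
position: [487.6, 81.6, 76.1]
ee_rot: [0.722, -0.692, -0.003, 0.005]
contact_force: [-15.7, 5.5, 10.0]
gripper_width: 24.0
grasp_force: 7.7
clock: 15.82
position: [490.0, 82.4, 239.2]
ee_rot: [0.722, -0.692, 0.001, -0.001]
contact_force: [0.8, 0.3, 0.1]
gripper_width: 50.0
grasp_force: 0.0
knob 248 [484.29950296  80.58173973  99.80697733]
blk 366 -151.52355749146574 line 62 -151.64773831740663 [ 571.09041889 -107.42496053   45.25059525]
spigot 816 [526.9 -26.1  98. ]
shA 68 [471.  409.4 119.8] [471.5 409.8 120.1]Traceback (most recent call last):
  File "<stdin>", line 15, in <module>
    return umr_minimum(a, axis, None, out, keepdims, initial, where)
ValueError: zero-size array to reduction operation minimum which has no identity
```

The lever is against its stop (15.7 N), and the line is level to within 0.2 mm. Shell B isn't where it was, so I'll look.

Run:
```python
from h import *
im,d,c=grab('top'); P=cloud(d,c)
cv2.imwrite('pics/t5.png',cv2.resize(im[150:330,130:300,::-1],None,fx=3.3,fy=3.3,interpolation=cv2.INTER_CUBIC))
m=(abs(P[...,2]-120)<4)&(P[...,0]>300)&(P[...,0]<600)&(P[...,1]>200)&(P[...,1]<650); n,l,s,ce=cv2.connectedComponentsWithStats(m.astype(np.uint8))
for i in range(1,n):
    if s[i,4]>20: print(ce[i],s[i,4],P[l==i].mean(0).round(1),im[l==i].mean(0))
```

```text
[152.53846154 231.29230769] 65 [486.2 545.2 120.6] [53.26153846 62.26153846 85.03076923]
[193.39344262 235.52459016] 61 [472.6 410.4 119.5] [95.80327869 95.19672131 93.93442623]
```

View pics/t5.png

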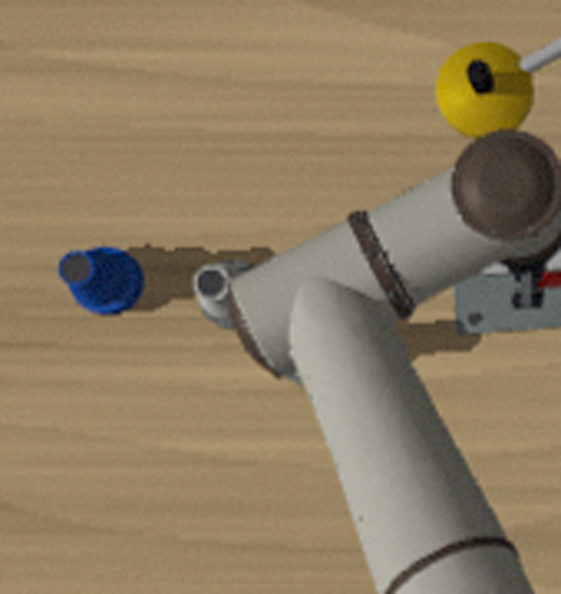

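Shell B is only hidden by the arm. Going above it.

```bash
python3 -m creep '{"translation":[[-2,5,0],[-4,10,0],[-6,15,0],[-7.8,20,0],[-7.8,24,0],[-7.8,24,0],[-7.8,24,0]],"delta_rot":[[0,0,0],[0,0,0],[0,0,0],[0,0,0],[0,0,0],[0,0,0],[0,0,0]],"hand":[8.5,8.5,8.5,8.5,8.5,8.5,8.5]}'
cat > sh.py <<'E'
from h import *
s=read_state(); print(s['clock'],s['position'].round(1))
im,d,c=grab('wrist'); P=wcloud(d,c)
m=(abs(P[...,2]-120)<4)&(P[...,0]>330)&(P[...,0]<600)&(P[...,1]>200)&(P[...,1]<650)&(d>0); n,l,q,ce=cv2.connectedComponentsWithStats(m.astype(np.uint8))
for i in range(1,n):
    if q[i,4]>80: print('shell',ce[i].round(1),q[i,4],P[l==i].mean(0).round(1),P[l==i].min(0).round(1),P[l==i].max(0).round(1),'rgb',im[l==i].mean(0).round())
cv2.imwrite('pics/sh%d.png'%(s['clock']*10),im[:,:,::-1])
E
python3 sh.py; ls pics
```

```text
clock: 16.85
position: [410.8, 321.7, 235.0]
ee_rot: [0.722, -0.692, 0.0, 0.001]
contact_force: [-0.1, -0.5, -0.1]
gripper_width: 84.7
grasp_force: 0.0
16.85 [410.8 321.7 235. ]
shell [324.4 195.8] 1282 [412.3 321.8 118.9] [394.8 304.2 116. ] [430.1 340.2 121.4] rgb [103. 101.  98.]
shell [260.1 274.7] 868 [472.4 405.7 118.9] [455.4 388.7 116.1] [490.1 425.3 121.3] rgb [100.  99.  97.]
crop1.png
scene0.png
sh168.png
t3.png
t5.png
top0.png
w1.png
w2.png
w3.png
w4.png
w4c.png
```

Run:
```python
import cv2
im=cv2.imread('pics/sh168.png'); cv2.imwrite('pics/shc.png',cv2.resize(im[130:380,180:400],None,fx=2.3,fy=2.3,interpolation=cv2.INTER_CUBIC))
```

```text
(no output)
```

View pics/shc.png

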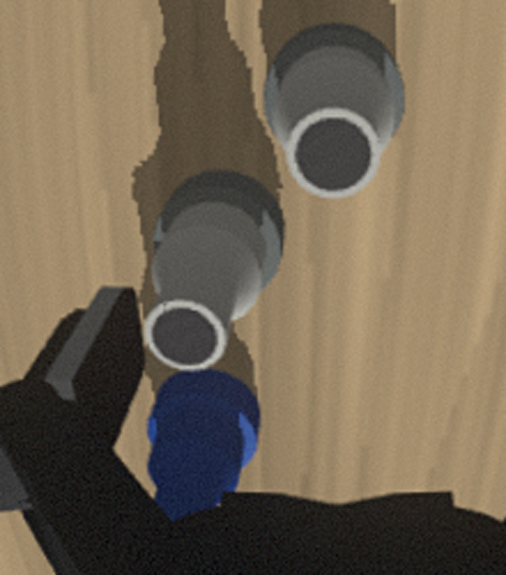

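Candidates are the white-rimmed grey shells at wrist px (324,196) and (260,275), and the blue look-alike at about (265,320). The two white ones have white bodies, grey cuffs and 36 mm wrist tops at z=119, so they fit. I'll grip the first.

```bash
python3 -m creep '{"translation":[[0.15,0,-5],[0.15,0,-10],[0.15,0,-15],[0.15,0,-15],[0.15,0,-15],[0.15,0,-15],[0.15,0,-15],[0.15,0,-15]],"delta_rot":[[0,0,0],[0,0,0],[0,0,0],[0,0,0],[0,0,0],[0,0,0],[0,0,0],[0,0,0]],"hand":[8.5,8.5,8.5,8.5,3,3,3,3]}'
python3 -m creep '{"translation":[[0,0,3],[0,0,7],[0,0,12],[0,0,16],[0,0,16]],"delta_rot":[[0,0,0],[0,0,0],[0,0,0],[0,0,0],[0,0,0]],"hand":[3,3,3,3,3]}'
```

```text
clock: 17.9
position: [413.0, 323.2, 88.4]
ee_rot: [0.722, -0.691, -0.0, -0.002]
contact_force: [-2.2, 0.1, 5.5]
gripper_width: 34.5
grasp_force: 59.2
clock: 18.52
position: [413.5, 323.7, 250.1]
ee_rot: [0.722, -0.692, -0.001, -0.004]
contact_force: [-0.2, 0.7, -4.2]
gripper_width: 34.4
grasp_force: 61.0
```

```bash
python3 -m creep '{"translation":[[1.2,-5,0],[2.5,-10,0],[4,-16,0],[5.4,-22,0],[6.9,-28,0],[8.4,-34,0],[9.9,-40,0],[11.4,-46,0]],"delta_rot":[[0,0,0],[0,0,0],[0,0,0],[0,0,0],[0,0,0],[0,0,0],[0,0,0],[0,0,0]],"hand":[3,3,3,3,3,3,3,3]}'
python3 -m creep '{"translation":[[0.7,-3,0],[1.25,-5.7,0],[1.25,-5.7,0],[1.25,-5.7,0]],"delta_rot":[[0,0,0],[0,0,0],[0,0,0],[0,0,0]],"hand":[3,3,3,3]}'
python3 - <<'E'
from h import *
s=read_state(); p=s['position']; print(p)
im,d,c=grab('wrist','hold.png'); P=wcloud(d,c)
hsv=cv2.cvtColor(im,cv2.COLOR_RGB2HSV).astype(int); H,S,V=hsv[...,0],hsv[...,1],hsv[...,2]
r=P-p; m=(d>0)&(abs(r[...,2]-30)<8)&(abs(r[...,0])<17)&(abs(r[...,1])<30); q=P[m]
print('shell top rel',m.sum(),(q-p).mean(0),(q-p).min(0),(q-p).max(0))
bl=(H>100)&(H<130)&(S>120)&(abs(P[...,2]-96)<5); n,l,t,ce=cv2.connectedComponentsWithStats(bl.astype(np.uint8))
for i in range(1,n):
    if t[i,4]>100: print('spigot',ce[i],t[i,4],P[l==i].mean(0).round(1),wray(c,*ce[i],z=98).round(1))
E
```

```text
clock: 19.52
position: [525.5, -139.3, 244.3]
ee_rot: [0.722, -0.692, -0.002, 0.001]
contact_force: [1.6, 0.5, -3.3]
gripper_width: 34.4
grasp_force: 60.8
clock: 20.02
position: [538.1, -194.1, 244.7]
ee_rot: [0.722, -0.692, -0.001, 0.001]
contact_force: [0.4, -0.3, -3.3]
gripper_width: 34.7
grasp_force: 60.7
[ 538.07773864 -194.10606202  244.73813789]
shell top rel 4915 [-0.09063815 -3.80311378 30.11959044] [-16.99629674 -19.06322954  22.01035118] [16.99467333 17.63604602 37.6785284 ]
```

View pics/hold.png

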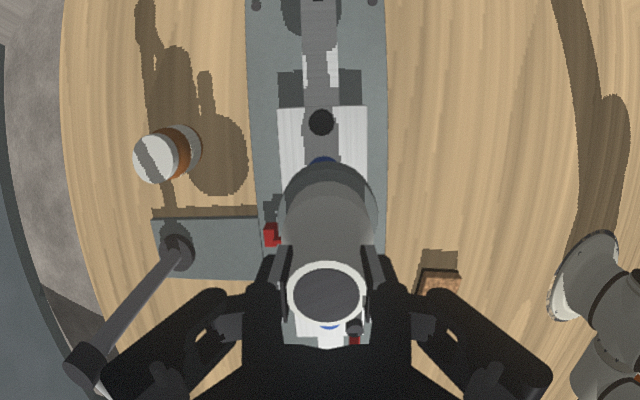

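The shell is held upright between the pads: its top ellipse is at (326,293) and the post top is at (321,122). I'll use the post to check where spigot0 is.

Run:
```python
from h import *
im,d,c=grab('wrist'); P=wcloud(d,c)
m=(abs(P[...,2]-107)<3)&(d>0); m[:100]=0; m[145:]=0; m[:,:300]=0; m[:,345:]=0
p=(P[m].min(0)+P[m].max(0))/2; print(m.sum(),p,'spigot0',p+61*np.array([-.078,.997,0]))
```

```text
487 [ 544.63006978 -255.72996564  106.23196598] spigot0 [ 539.87206978 -194.91296564  106.23196598]
```

```bash
python3 -m creep '{"translation":[[0.15,0,-2],[0.15,0,-4],[0.15,0,-6],[0.15,0,-7],[0.15,0,-8],[0.15,0,-9],[0.15,0,-10],[0.15,0,-10]],"delta_rot":[[0,0,0],[0,0,0],[0,0,0],[0,0,0],[0,0,0],[0,0,0],[0,0,0],[0,0,0]],"hand":[3,3,3,3,3,3,3,3]}'
```

```text
clock: 21.12
position: [540.1, -194.6, 145.4]
ee_rot: [0.722, -0.692, -0.001, 0.0]
contact_force: [-0.2, 0.7, -2.6]
gripper_width: 34.5
grasp_force: 60.8
```

```bash
python3 -m creep '{"translation":[[0,0,-0.5],[0,0,-0.9],[0,0,-1.2],[0,0,-1.4],[0,0,-1.4]],"delta_rot":[[0,0,0],[0,0,0],[0,0,0],[0,0,0],[0,0,0]],"hand":[3,3,3,3,3]}'
```

```text
clock: 21.75
position: [540.5, -195.0, 134.5]
ee_rot: [0.722, -0.691, 0.001, 0.0]
contact_force: [-2.9, 1.3, 6.3]
gripper_width: 34.7
grasp_force: 61.8
```

```bash
python3 -m creep '{"translation":[[0,0,0],[0,0,0],[0,0,4],[0,0,9],[-2,2,13],[-4,8,13],[-6,14,13],[-8,20,13]],"delta_rot":[[0,0,0],[0,0,0],[0,0,0],[0,0,0],[0,0,0],[0,0,0],[0,0,0],[0,0,0]],"hand":[5,6,6,6,6,6,6,6]}'
python3 -m creep '{"translation":[[-1,6,-1],[-2,12,-1.5],[-1.5,18,-2],[-1,24,-2],[-0.5,30,-2],[0,35,-2],[0.8,40,-2],[0.8,40,-2]],"delta_rot":[[0,0,0],[0,0,0],[0,0,0],[0,0,0],[0,0,0],[0,0,0],[0,0,0],[0,0,0]],"hand":[8.5,8.5,8.5,8.5,8.5,8.5,8.5,8.5]}'
python3 sh.py
python3 - <<'E'
from h import *
im,d,c=grab('top','t6.png'); P=cloud(d,c); q=P[185:245,320:440]; m=(q[...,2]>155)&(q[...,2]<180); q=q[m]; print('on spigot',len(q),q.mean(0) if len(q) else '')
E
```

```text
clock: 22.75
position: [460.8, 4.8, 262.7]
ee_rot: [0.722, -0.692, 0.0, -0.001]
contact_force: [1.1, 1.1, -0.4]
gripper_width: 59.7
grasp_force: 0.0
clock: 23.75
position: [469.3, 406.3, 240.7]
ee_rot: [0.723, -0.691, 0.0, 0.0]
contact_force: [-0.1, -0.4, -0.3]
gripper_width: 84.9
grasp_force: 0.0
23.75 [469.3 406.3 240.7]
shell [322.4 193.6] 1223 [472.7 406.4 118.9] [454.9 389.3 116. ] [490.1 424.5 121.7] rgb [100.  99.  96.]
shell [304.  313.1] 692 [487.2 540.8 118.8] [469.8 524.1 116. ] [504.6 560.4 121. ] rgb [67. 73. 93.]
on spigot 100 [ 538.17557343 -193.14894995  165.74062153]
```

```bash
python3 -m creep '{"translation":[[0.3,0,-5],[0.3,0,-10],[0.3,0,-15.4],[0.3,0,-15.4],[0.3,0,-15.4],[0.3,0,-15.4],[0.3,0,-15.4],[0.3,0,-15.4]],"delta_rot":[[0,0,0],[0,0,0],[0,0,0],[0,0,0],[0,0,0],[0,0,0],[0,0,0],[0,0,0]],"hand":[8.5,8.5,8.5,8.5,3,3,3,3]}'
python3 -m creep '{"translation":[[0,0,3],[0,0,7],[0,0,12],[0,0,16],[-2,-5,16],[-3,-10,16],[-3.5,-15,16],[-4,-20,16]],"delta_rot":[[0,0,0],[0,0,0],[0,0,0],[0,0,0],[0,0,0],[0,0,0],[0,0,0],[0,0,0]],"hand":[3,3,3,3,3,3,3,3]}'
```

```text
clock: 24.85
position: [473.0, 404.3, 91.0]
ee_rot: [0.722, -0.691, -0.0, -0.002]
contact_force: [-2.1, -0.7, 6.4]
gripper_width: 34.1
grasp_force: 60.1
clock: 25.85
position: [431.3, 201.5, 248.4]
ee_rot: [0.722, -0.692, -0.0, -0.0]
contact_force: [0.8, 0.0, -3.1]
gripper_width: 34.7
grasp_force: 60.6
```

```bash
python3 -m creep '{"translation":[[2.3,-6,0],[4.7,-12,0],[7,-18,0],[9.5,-23,0],[9.5,-23,0],[9.5,-23,0]],"delta_rot":[[0,0,0],[0,0,0],[0,0,0],[0,0,0],[0,0,0],[0,0,0]],"hand":[3,3,3,3,3,3]}'
python3 - <<'E'
from h import *
s=read_state(); p=s['position']; print(p)
im,d,c=grab('wrist'); P=wcloud(d,c)
r=P-p; m=(d>0)&(abs(r[...,2]-30)<8)&(abs(r[...,0])<17)&(abs(r[...,1])<30); q=r[m]
print('shell top rel',m.sum(),q.mean(0),q.min(0),q.max(0))
hsv=cv2.cvtColor(im,cv2.COLOR_RGB2HSV).astype(int); H,S=hsv[...,0],hsv[...,1]
bl=(H>100)&(H<130)&(S>120)&(abs(P[...,2]-96)<5); n,l,t,ce=cv2.connectedComponentsWithStats(bl.astype(np.uint8))
for i in range(1,n):
    if t[i,4]>100: print('spigot',ce[i],t[i,4],P[l==i].mean(0).round(1),((P[l==i].min(0)+P[l==i].max(0))/2).round(1))
E
```

```text
clock: 26.6
position: [526.7, -27.0, 247.9]
ee_rot: [0.722, -0.692, -0.001, 0.0]
contact_force: [-0.9, 1.0, -2.7]
gripper_width: 34.1
grasp_force: 61.0
[526.65687279 -26.96336419 247.94561113]
shell top rel 4463 [-0.3679475   0.26123245 27.77695585] [-16.99968207 -15.44980994  22.01973772] [16.99715317 21.71913561 37.35368914]
spigot [320.68044077  97.30853994] 363 [ 535.2 -111.1   96. ] [ 535.9 -111.1   94.5]
```

```bash
python3 -m creep '{"translation":[[0.1,-0.3,-2],[0.1,-0.3,-4],[0.1,-0.3,-5.5],[0.1,-0.3,-6.5],[0.1,-0.3,-7.5],[0.1,-0.3,-8.5],[0.1,-0.3,-10],[0.1,-0.3,-10]],"delta_rot":[[0,0,0],[0,0,0],[0,0,0],[0,0,0],[0,0,0],[0,0,0],[0,0,0],[0,0,0]],"hand":[3,3,3,3,3,3,3,3]}'
python3 -m creep '{"translation":[[0,0,-0.5],[0,0,-0.9],[0,0,-1.2],[0,0,-1.4],[0,0,-1.4]],"delta_rot":[[0,0,0],[0,0,0],[0,0,0],[0,0,0],[0,0,0]],"hand":[3,3,3,3,3]}'
```

```text
clock: 27.65
position: [527.2, -30.0, 146.7]
ee_rot: [0.722, -0.692, -0.001, 0.001]
contact_force: [-0.3, 0.9, -2.8]
gripper_width: 34.2
grasp_force: 61.1
clock: 28.28
position: [528.4, -30.0, 137.0]
ee_rot: [0.723, -0.691, 0.001, -0.0]
contact_force: [-4.5, 1.1, 11.1]
gripper_width: 34.5
grasp_force: 62.4
```

Seated (z stopped at the predicted 137, with about 14 N of push). Release, rise and view the lamp.

```bash
python3 -m creep '{"translation":[[0,0,0],[0,0,0],[0,0,4],[0,0,9],[0,0,15],[0,0,21],[1,4,25],[4,9,25]],"delta_rot":[[0,0,0],[0,0,0],[0,0,0],[0,0,0],[0,0,0],[0,0,8],[0,0,18],[0,0,28]],"hand":[5,6,6,6,6,6,6,6]}'
python3 -m creep '{"translation":[[3,4,0],[3,6,0],[3,6,0]],"delta_rot":[[0,0,0],[0,0,0],[0,0,0]],"hand":[6,6,6]}'
python3 - <<'E'
from h import *
s=read_state(); print(s['position'],R.from_quat(s['ee_rot']).as_matrix()[:2,1])
im,d,c=grab('wrist','w7.png'); P=wcloud(d,c); np.savez('w7',im=im,d=d)
m=(d>0)&(abs(P[...,2]-326)<6)&(abs(P[...,0]-634)<40)&(abs(P[...,1]-127)<40); v,u=np.nonzero(m)
if m.sum(): print('lamp knob',m.sum(),P[m].mean(0),((P[m].min(0)+P[m].max(0))/2),u.mean(),v.mean())
h=(d>0)&(P[...,2]>232)&(P[...,2]<280)&(abs(P[...,0]-760)<40)&(abs(P[...,1]+80)<40)
if h.sum(): print('hinge',h.sum(),P[h].min(0),P[h].max(0),P[h].mean(0))
im,d,c=grab('top'); P=cloud(d,c); 
for nm,lo,hi,cx,cy,r in(('hinge',225,285,757,-78,40),('knob',318,334,634,127,40),('shells',155,175,535,-110,130)):
    h=(d>0)&(P[...,2]>lo)&(P[...,2]<hi)&(abs(P[...,0]-cx)<r)&(abs(P[...,1]-cy)<r)
    n,l,t,ce=cv2.connectedComponentsWithStats(h.astype(np.uint8))
    for i in range(1,n):
        if t[i,4]>20: print(nm,ce[i].round(),t[i,4],P[l==i].mean(0).round(1),P[l==i][:,2].max().round(),((P[l==i].min(0)+P[l==i].max(0))/2).round(1))
E
```

```text
clock: 29.28
position: [569.5, 60.5, 390.2]
ee_rot: [0.869, -0.495, 0.004, -0.004]
contact_force: [1.1, -0.7, 0.0]
gripper_width: 59.9
grasp_force: 0.0
clock: 29.65
position: [598.2, 121.4, 383.4]
ee_rot: [0.869, -0.496, -0.0, 0.001]
contact_force: [-0.2, -0.2, 1.2]
gripper_width: 59.9
grasp_force: 0.0
[598.16223869 121.39473658 383.39314261] [-0.86100576 -0.50859244]
lamp knob 747 [640.12366873 125.40925449 325.54883867] [640.06500307 126.59855931 324.32172164] 269.4404283801874 196.12717536813923
hinge [337. 143.] 144 [746.5 -59.5 262.8] 274.0 [748.9 -58.9 255.3]
shells [378. 214.] 101 [ 538.1 -192.7  165.3] 174.0 [ 538.6 -193.2  164.8]
shells [326. 217.] 100 [526.9 -25.8 166.2] 174.0 [527.5 -25.9 164.8]
```

View pics/w7.png

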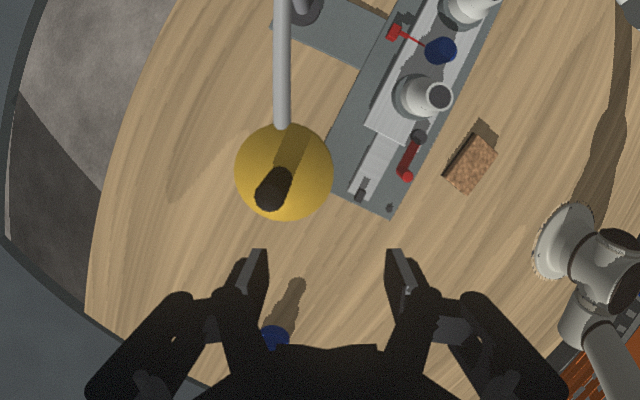

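The view shows two shells seated, the middle spigot free, and the lamp knob top at (269,196) → (639,126.5,326). The hinge is at about (751,-63), so the lamp needs +72° counter-clockwise. Cage the knob and swing.

```bash
python3 -m creep '{"translation":[[4.1,0.5,-0.5],[4.1,0.5,-4],[4.1,0.5,-7],[4.1,0.5,-9.6],[4.1,0.5,-9.6],[4.1,0.5,-9.6],[4.1,0.5,-9.6]],"delta_rot":[[0,0,0],[0,0,0],[0,0,0],[0,0,0],[0,0,0],[0,0,0],[0,0,0]],"hand":[6,6,6,6,2.8,2.8,2.8]}'
```

```text
clock: 30.62
position: [639.8, 125.1, 290.3]
ee_rot: [0.868, -0.497, 0.001, -0.001]
contact_force: [0.2, -0.7, 0.3]
gripper_width: 27.9
grasp_force: 0.0
```

```bash
python3 -m creep '{"translation":[[-1.36,-0.88,0],[-2.9,-2.05,0],[-4.3,-3.35,0],[-5.6,-4.8,0],[-6.8,-6.3,0],[-7.8,-7.95,0],[-8.7,-9.65,0],[-9.45,-11.4,0]],"delta_rot":[[0,0,4],[0,0,9],[0,0,14],[0,0,19],[0,0,24],[0,0,29],[0,0,34],[0,0,39]],"hand":[2.8,2.8,2.8,2.8,2.8,2.8,2.8,2.8]}'
python3 -m creep '{"translation":[[-0.6,-1.85,0],[-1,-3.7,0],[-1.25,-5.6,0],[-1.3,-7.5,0],[-1.25,-9.5,0],[-1,-11.4,0],[-0.8,-12.5,0],[-0.8,-12.5,0]],"delta_rot":[[0,0,5],[0,0,10],[0,0,15],[0,0,20],[0,0,25],[0,0,30],[0,0,33],[0,0,33]],"hand":[2.8,2.8,2.8,2.8,2.8,2.8,2.8,2.8]}'
```

```text
clock: 31.62
position: [545.6, 11.7, 289.8]
ee_rot: [0.984, -0.176, 0.002, -0.001]
contact_force: [2.8, 1.8, -0.4]
gripper_width: 28.1
grasp_force: 1.3
clock: 32.62
position: [537.1, -114.2, 289.3]
ee_rot: [0.994, 0.108, 0.001, 0.0]
contact_force: [0.4, 0.1, 0.0]
gripper_width: 28.1
grasp_force: 0.0
```

```bash
python3 -m creep '{"translation":[[0,0,0],[0,0,3],[0,0,8],[0,0,12],[-4,4,12],[-8,9,12],[-11,14,12],[-12,20,12]],"delta_rot":[[0,0,0],[0,0,0],[0,0,0],[0,0,0],[0,0,0],[0,0,0],[0,0,0],[0,0,0]],"hand":[5,5,5,5,5,5,5,5]}'
python3 -m creep '{"translation":[[0,6,0],[0,12,0],[0,18,0],[0,24,0],[0,30,0],[0,30,0],[0,30,0]],"delta_rot":[[0,0,0],[0,0,0],[0,0,0],[0,0,0],[0,0,0],[0,0,0],[0,0,0]],"hand":[5,5,5,5,5,5,5]}'
python3 - <<'E'
from h import *
im,d,c=grab('top','end.png'); P=cloud(d,c)
cv2.imwrite('pics/endc.png',cv2.resize(im[120:290,260:490,::-1],None,fx=3.2,fy=3.2,interpolation=cv2.INTER_CUBIC))
for nm,lo,hi,cx,cy,r in(('knob',310,336,535,-110,60),('shells',160,175,535,-110,130),('tin',104,116,556,-510,60),('jar',79,92,731,-210,50),('sander',20,32,362,6,60)):
    h=(d>0)&(P[...,2]>lo)&(P[...,2]<hi)&(abs(P[...,0]-cx)<r)&(abs(P[...,1]-cy)<r)
    n,l,t,ce=cv2.connectedComponentsWithStats(h.astype(np.uint8))
    for i in range(1,n):
        if t[i,4]>20: print(nm,t[i,4],P[l==i].mean(0).round(1),((P[l==i].min(0)+P[l==i].max(0))/2).round(1))
E
```

```text
clock: 33.62
position: [414.7, 87.1, 409.7]
ee_rot: [0.994, 0.108, 0.002, -0.001]
contact_force: [1.4, -0.1, -0.1]
gripper_width: 49.6
grasp_force: 0.0
clock: 34.5
position: [416.3, 386.4, 408.2]
ee_rot: [0.994, 0.109, -0.0, 0.0]
contact_force: [-0.7, -0.6, -0.3]
gripper_width: 50.3
grasp_force: 0.0
knob 46 [ 535.  -110.3  325.7] [ 536.  -110.4  323.2]
shells 85 [ 538.7 -194.   167.1] [ 538.7 -194.3  167.4]
shells 87 [527.3 -25.2 166.6] [527.2 -25.9 167.2]
tin 350 [ 556.4 -511.1  109.6] [ 556.2 -511.7  110. ]
jar 174 [ 731.1 -211.2   84.4] [ 732.4 -211.9   85.3]
sander 414 [361.4   7.4  25.5] [360.9   8.   26. ]
```

View pics/endc.png

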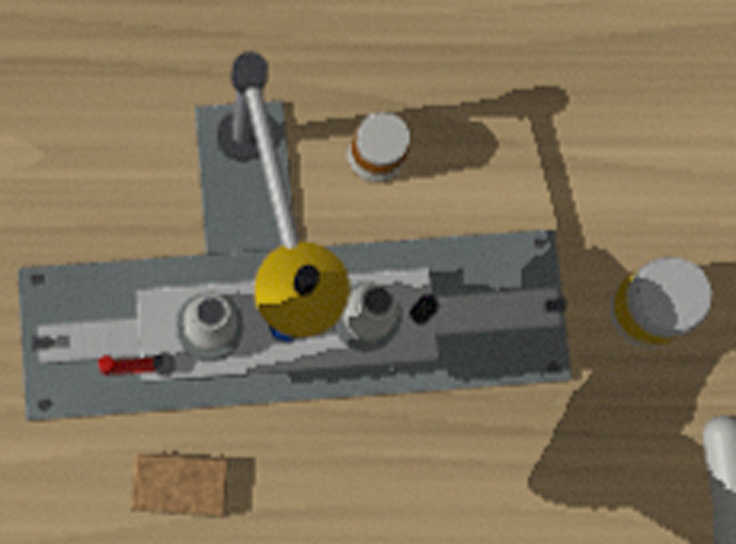

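The final view shows both shells seated, the lamp over the middle spigot, the lever clamped along +y, and the tin, jar and sander unmoved. Handing in.

```bash
python3 -c "
from bench import job_done; print(job_done())"
```

```text
the job is handed in; nothing more can be done
None
```

I handed the job in at about 34.5 s on the robot clock, and all my final measurements were within limits; the hand-in gave no verdict. The carriage line is within 1 mm of the pointer, and the lever is back against its clamped stop. Both white shells found on the bench (no third was there) are flush on the two end spigots. The lamp knob is about 2 mm from the middle spigot's axis, and the tin, jar and sanding block did not shift by any measurable amount.

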